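# Pack the casts, close the carton and slide it to the pick-up bay

### The arm

A 6-joint arm with a two-finger parallel gripper is mounted at the origin on a cart in front of the work surface, level with it; the furniture and walls round the work are solid. World frame = base frame: x ahead of the robot, y to its left, z up, the work surface at z = 0. Lengths are in m, angles in rad, forces in N, time in s.
With the tool pointing down it reaches from about 0.325 to 0.85 m from the base axis. Payload 4.4 kg.
Tool frame: the origin (TCP) lies midway between the tips of the shut fingers; the grasp point (between the pads) lies arm.grasp_offset behind it (arm.grasp_offset is the distance from the TCP to the grasp point, in m); z points along the fingers, y is the direction in which the jaws open and shut (so a half turn about z gives the same grasp; the last joint's range is limited). The gripper opens to 94 mm and grips with 3 to 60 N. Pads are 16 mm wide; open, the fingers measure 119 mm over their backs; the gripper's body (75 mm by 177 mm) begins 78 mm behind the grasp point.
Start: joints at [-0.15, 0.207, 1.542, -0, 1.393, -0.15], TCP at [0.575, -0, 0.205] pointing down, gripper open.
Joint ranges: [-2.73, 2.73], [-0.86, 2.22], [0.23, 2.46], [-1.11, 4.25], [0.08, 2.63], [-2.82, 2.82]. Speed limits (rad/s): [2.79, 2.79, 3.14, 3.14, 3.14, 3.14].

### API

Orientations are given as a unit quaternion [x, y, z, w].
In Python, from plant import arm, effector, solve_ik, optics, job_done, status gives the robot as it stands. Calls block until the motion is done:
- arm.move_pose(position, orientation): joint-space move of the TCP to a pose.
- arm.line_to(position, rotation=None, vel=0.15): straight line of the TCP; rotation=None keeps the orientation; vel is the mean speed in m/s.
- arm.move_joints(angles): joint-space move.
- effector.move_gripper(opening, grip_force=None): opening from 0.0 (shut) to 1.0 (fully open); grip_force is the grip in N (None keeps the last); returns when the fingers have stopped.
- arm.wait(seconds).
- solve_ik(position, orientation): joint angles nearest the present ones, or None.
- optics.camera(name): name is "scene" or "side" or "wrist"; returns a dict with "img" (384x512x3 uint8, red, green, blue), "z_map" (384x512 float32, m along the optical axis (not along the pixel's ray), 0 where there is no reading), "vfov" (degrees; the focal length in pixels is half the picture's height over the tangent of half this angle, whatever the lens; pixels are square), "cx", "cy" (the principal point, pixels), "eye" and "attitude" of the camera in the world. Camera axes: x right, y down, z forward; pixel columns grow to the right and rows downward; lengths in m; the calibration is good to about 2 mm. A picture is of the moment at which its call begins.
A pose or a line that the arm cannot do raises arm.MotionError and nothing moves.
- job_done(): hands the job in, once; it reports no verdict.
Readings, each from a call of its own:
- status.read_time_s(): time.
- status.read_qpos(): joint angles.
- status.read_qvel(): joint speeds.
- status.read_effort(): joint torques, N m.
- status.read_position(): TCP position.
- status.read_tool_rot(): TCP orientation.
- status.read_contact_force(): force on the tool from outside, world axes, zero at the start.
- status.read_wrist_torque(): the same for the moment, N m.
- status.read_opening(): opening from 0.0 (shut) to 1.0 (fully open).
Only numpy, scipy, OpenCV 4.12 (cv2) and the standard library are available. Lean on these libraries where they do the work, as an engineer would, in place of code of your own. Each camera call takes 0.05 s, during which the arm holds its last target.

### The job

Pack every plaster cast lying on the bench (two or three) into the open carton, each flat on its base, then close the carton: both short end flaps folded down first, then both long flaps down flat over them. Then slide the closed carton along the bench, never lifting or tipping it, between the bur stand and the powder jar and into the pick-up bay, so that it lies square inside the yellow tape; neither the carton nor the robot may touch the bur stand or the powder jar.

Things in the scene. Friction and masses are not known exactly. Their poses are not given: they have to be found in the camera images.
- carton: The loose open carton of brown cardboard, 140 mm along its x, 220 mm along its y, 60 mm high to the rim (66 mm with all flaps shut), walls and floor 4 mm thick, inside 132 x 212 mm; 470 g empty, about 0.9 kg full, and it can be pushed along the bench by any of its sides. Origin: centre of its underside, z up, x roughly away from the robot, y roughly to the robot's left.
- end_flap_left (a joint): Short flap, 130 mm wide and 65 mm deep, hinged on the rim of the carton's end at its +y side (carton frame y = +108, z = 61 mm). Its joint value is in rad: 0 folded down flat (closed), 1.57 standing upright, 2.5 leaning out as far as it goes; it moves easily (about 0.02 N m of friction) and stays where it is left.
- end_flap_right (a joint): Short flap, 130 mm wide and 65 mm deep, hinged on the rim of the carton's end at its -y side (carton frame y = -108, z = 61 mm). Its joint value is in rad: 0 folded down flat (closed), 1.57 standing upright, 2.5 leaning out as far as it goes; it moves easily (about 0.02 N m of friction) and stays where it is left.
- long_flap_near (a joint): Long flap, 218 mm wide and 68 mm deep, hinged on the rim of the carton's long side nearest the robot (carton frame x = -69, z = 65 mm). Its joint value is in rad: 0 folded down flat (closed), 1.57 standing upright, 2.5 leaning out as far as it goes; it moves easily (about 0.02 N m of friction) and stays where it is left.
- long_flap_far (a joint): Long flap, 218 mm wide and 68 mm deep, hinged on the rim of the carton's far long side (carton frame x = +69, z = 65 mm). Its joint value is in rad: 0 folded down flat (closed), 1.57 standing upright, 2.5 leaning out as far as it goes; it moves easily (about 0.02 N m of friction) and stays where it is left.
- end_flap_left_edge (a point): Middle of the free edge of that flap (mid thickness).
- end_flap_right_edge (a point): Middle of the free edge of that flap (mid thickness).
- long_flap_near_edge (a point): Middle of the free edge of that flap (mid thickness).
- long_flap_far_edge (a point): Middle of the free edge of that flap (mid thickness).
- cast_1: Plaster dental cast, yellowish, 52 mm along its x, 58 mm along its y, 27 mm high with the teeth, 140 g; grip it only by its plain base, the lowest 14 mm (across x or across y; its back corners are trimmed). Origin: centre of its underside, z up. May be absent.
- cast_2: Plaster dental cast, whitish, 52 mm along its x, 58 mm along its y, 27 mm high with the teeth, 140 g; grip it only by its plain base, the lowest 14 mm (across x or across y; its back corners are trimmed). Origin: centre of its underside, z up. May be absent.
- cast_3: Smaller plaster dental cast, yellowish, 48 mm along its x, 53 mm along its y, 27 mm high with the teeth, 140 g; grip it only by its plain base, the lowest 14 mm (across x or across y; its back corners are trimmed). Origin: centre of its underside, z up. May be absent.
- bay: The pick-up bay: a rectangle of flat yellow tape on the bench, 190 mm (its x) by 270 mm (its y) inside the tape, 15 mm wide tape, nothing to bump into. Origin: its centre, on the bench; x away from the robot.
- bur_stand: Bur stand: a low wooden block, 62 mm along its x and 104 mm along its y, full of standing burs, 57 mm high; fixed to the bench with its long side pointing roughly away from the robot, on the far side of the direct way from carton to bay. Origin: centre of its underside. Must not be touched.
- powder_jar: White jar with blue lid standing alone near the front of the bench (a similar one far off at the back right is not meant), 54 mm in diameter, 76 mm high; fixed to the bench on the robot's side of the way from carton to bay. Origin: centre of its underside. Must not be touched.

How it is judged:
On the way, in this order (a step that is already met when the one before it is completed fails the run):
1. every cast present stands on its base inside the carton, released (x of cast_1 in the frame of carton between -0.066 and 0.066 m and y of cast_1 in the frame of carton between -0.106 and 0.106 m and z of cast_1 in the frame of carton between -0.003 and 0.022 m and angle between each of cast_1, cast_2, cast_3's own z axis and vertical below 0.3 rad and x of cast_2 in the frame of carton between -0.066 and 0.066 m and y of cast_2 in the frame of carton between -0.106 and 0.106 m and z of cast_2 in the frame of carton between -0.003 and 0.022 m and x of cast_3 in the frame of carton between -0.066 and 0.066 m and y of cast_3 in the frame of carton between -0.106 and 0.106 m and z of cast_3 in the frame of carton between -0.003 and 0.022 m and contact force between each of cast_1, cast_2, cast_3 and the fingers below 0.3 N), for 0.2 s.
2. both short end flaps are folded down (value of joint each of end_flap_left, end_flap_right below 0.15 rad), for 0.2 s.
3. both long flaps are folded down over them (value of joint each of long_flap_near, long_flap_far below 0.15 rad), for 0.2 s.
4. the closed carton lies in the bay (all of step 2 and all of step 3 and x of carton in the frame of bay between -0.03 and 0.03 m and y of carton in the frame of bay between -0.03 and 0.03 m and angle between the y axis of carton and the y axis of bay, either way round below 0.27 rad), for 0.2 s.
At the end, for the whole second after the job is handed in: Every cast present is inside the carton on its base (within 0.3 rad of level), all four flaps are down (within 0.15 rad of flat), and the carton rests on the bench with its centre within 30 mm of the bay's centre along each of the bay's axes, square to the bay within 0.27 rad (all of step 4 and x of cast_1 in the frame of carton between -0.066 and 0.066 m and y of cast_1 in the frame of carton between -0.106 and 0.106 m and z of cast_1 in the frame of carton between -0.003 and 0.022 m and angle between each of cast_1, cast_2, cast_3's own z axis and vertical below 0.3 rad and x of cast_2 in the frame of carton between -0.066 and 0.066 m and y of cast_2 in the frame of carton between -0.106 and 0.106 m and z of cast_2 in the frame of carton between -0.003 and 0.022 m and x of cast_3 in the frame of carton between -0.066 and 0.066 m and y of cast_3 in the frame of carton between -0.106 and 0.106 m and z of cast_3 in the frame of carton between -0.003 and 0.022 m and linear speed of carton below 0.01 m/s and height (world z) of carton below 0.006 m); the robot touches nothing.
It fails at once if the carton or the robot touches the bur stand or the powder jar (contact force between any of bur_stand, powder_jar and carton above 0.3 N or contact force between any of bur_stand, powder_jar and the fingers above 0.3 N or contact force between any of bur_stand, powder_jar and the arm above 0.3 N).
It fails at once if the carton is lifted off the bench or tipped (height (world z) of carton above 0.015 m or angle between carton's own z axis and vertical above 0.15 rad).
It fails at once if a long flap is folded down while an end flap still stands open (value of joint any of long_flap_near, long_flap_far below 0.5 rad and value of joint any of end_flap_left, end_flap_right above 0.6 rad).
Of cast_1, cast_2, cast_3 only 2 to 3 are there at a start; the rules pass over those that are not, and their reading is None.
At some moment in a run one of cast_1, cast_2, cast_3 may be knocked a few centimetres aside while the robot is not near it.
Once in a run the grip may slacken for a moment while it holds something.
It also fails if it takes over 210 s, if anything falls off the work surface, if the arm or the gripper's body presses on something with over 40 N, if the wrist force passes 120 N, or if a joint passes its speed limit or range.

## Working session

There is one attempt and no reset: what is moved stays moved. The work goes in short steps, each a Python script; the robot and the scene stay as the last script left them, time stands still between calls to the robot, and variables do not carry over. Pictures are saved under pics/ and viewed, and the job is handed in when it is done.

```bash
ls -la; mkdir -p pics
cat > h.py <<'E'
import numpy as np, cv2
from scipy.spatial.transform import Rotation as R
from plant import arm, effector, solve_ik, optics, job_done, status
def cam(n,save=None,scale=1):
    c=optics.camera(n)
    if save: cv2.imwrite('pics/'+save,cv2.resize(c['img'][:,:,::-1],None,fx=scale,fy=scale,interpolation=cv2.INTER_CUBIC))
    return c
def rotm(c):
    a=np.array(c['attitude'])
    return a if a.shape==(3,3) else R.from_quat(a).as_matrix()
def cloud(c):
    z=c['z_map']; h,w=z.shape; f=h/2/np.tan(np.radians(c['vfov'])/2)
    u,v=np.meshgrid(np.arange(w),np.arange(h))
    P=np.stack([(u-c['cx'])/f*z,(v-c['cy'])/f*z,z],-1)
    W=P@rotm(c).T+np.array(c['eye']); W[z<=0]=np.nan
    return W
def down(yaw): # tool z down; jaw (y) direction at angle yaw+90
    return (R.from_euler('z',yaw)*R.from_euler('x',np.pi)).as_quat()
E
python3 - <<'E'
from h import *
for n in ['scene','side','wrist']:
    c=cam(n,n+'0.png',1.5)
    print(n,c['vfov'],c['cx'],c['cy'],c['eye'],np.round(c['attitude'],3))
    np.savez('/tmp/'+n+'0.npz',**{k:np.array(v) for k,v in c.items()})
print(status.read_time_s(),status.read_position(),status.read_tool_rot(),arm.grasp_offset)
E
```

```text
total 12
drwxr-xr-x  3 agent agent 4096 Dec  6 18:07 .
drwxr-xr-x 23 root  root  4096 Dec  6 18:07 ..
drwxr-xr-x  2 agent agent 4096 Dec  6 18:07 pics
scene 42.99691319538983 260.65546239696226 197.1018928218923 [-0.20428408 -0.58594835  0.87571753] [ 0.821 -0.388  0.18  -0.378]
side 57.92352435425854 258.1584975603465 194.0866501465269 [0.48379622 0.83150809 0.73973958] [-0.026  0.9   -0.436  0.011]
wrist 70.84295458199205 255.43589892664792 192.57980675540247 [0.57565908 0.08008982 0.38450016] [ 0.99   0.001 -0.001  0.14 ]
0.15 [5.74368154e-01 8.56879486e-05 2.04551039e-01] [ 7.07108952e-01  7.07104059e-01 -5.22689106e-04 -7.12283465e-04] 0.0188
```

View pics/scene0.png

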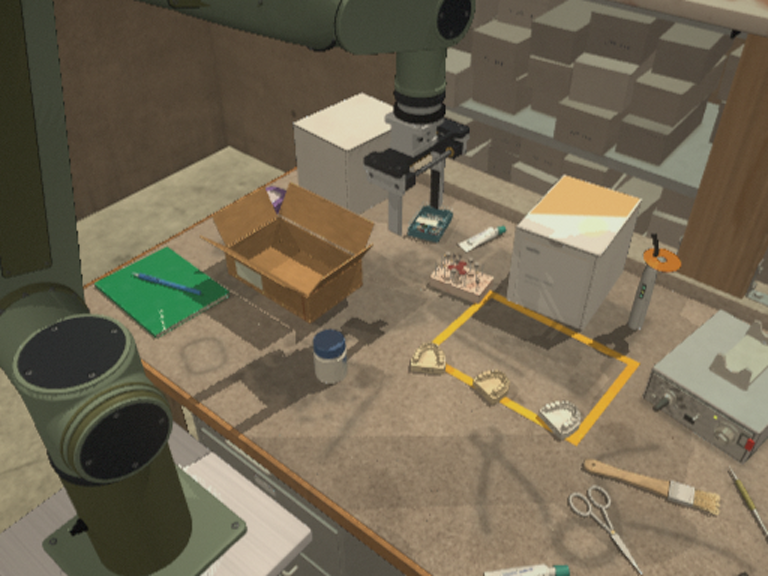

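View pics/side0.png

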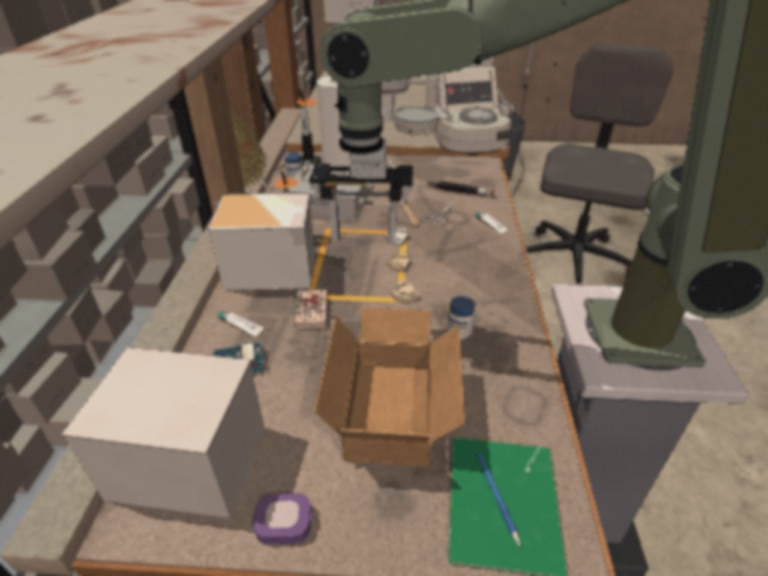

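View pics/wrist0.png

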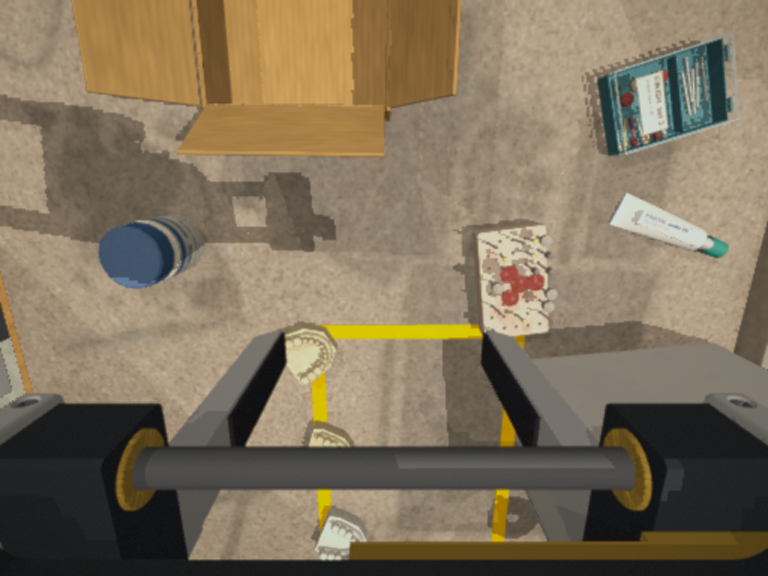

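Three casts lie on the tape's near edge at scene px (427,358), (491,385) and (561,418). The carton is at (295,255), the jar at (329,355) and the bur stand at (461,277). Next I'll build a metric top view.

```bash
cat >> h.py <<'E'
def ortho(cs,x0=0.15,x1=0.85,y0=-0.5,y1=0.5,res=0.002,zmin=-0.02,zmax=0.25):
    # image: up=+x , left=+y
    H=int((x1-x0)/res);W=int((y1-y0)/res)
    img=np.zeros((H,W,3),np.uint8); zz=np.full((H,W),-1.)
    for c in cs:
        P=cloud(c).reshape(-1,3); C=c['img'].reshape(-1,3)
        k=np.isfinite(P[:,0])&(P[:,2]>zmin)&(P[:,2]<zmax); P=P[k];C=C[k]
        r=((x1-P[:,0])/res).astype(int); q=((y1-P[:,1])/res).astype(int)
        k=(r>=0)&(r<H)&(q>=0)&(q<W); r,q,P,C=r[k],q[k],P[k],C[k]
        o=np.argsort(P[:,2])
        for i in o:
            if P[i,2]>zz[r[i],q[i]]: zz[r[i],q[i]]=P[i,2]; img[r[i],q[i]]=C[i]
    return img,zz
E
python3 - <<'E'
from h import *
cs=[{k:v for k,v in np.load('/tmp/%s0.npz'%n).items()} for n in ['scene','side','wrist']]
for i,c in enumerate(cs):
    img,zz=ortho([c],res=0.002,x0=.15)
    big=cv2.resize(img,None,fx=1.5,fy=1.5,interpolation=cv2.INTER_NEAREST)[:,:,::-1].copy()
    for k in range(11):
        cv2.line(big,(k*75,0),(k*75,6),(0,0,255),1)
        if k<8: cv2.line(big,(0,int(k*75)),(6,int(k*75)),(0,0,255),1)
    cv2.imwrite('pics/ortho%d.png'%i,big)
E
```

```text
(no output)
```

View pics/ortho0.png

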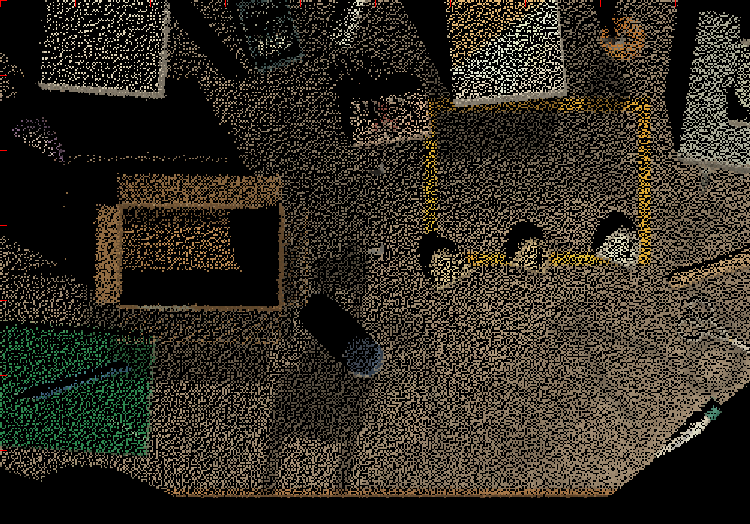

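View pics/ortho2.png

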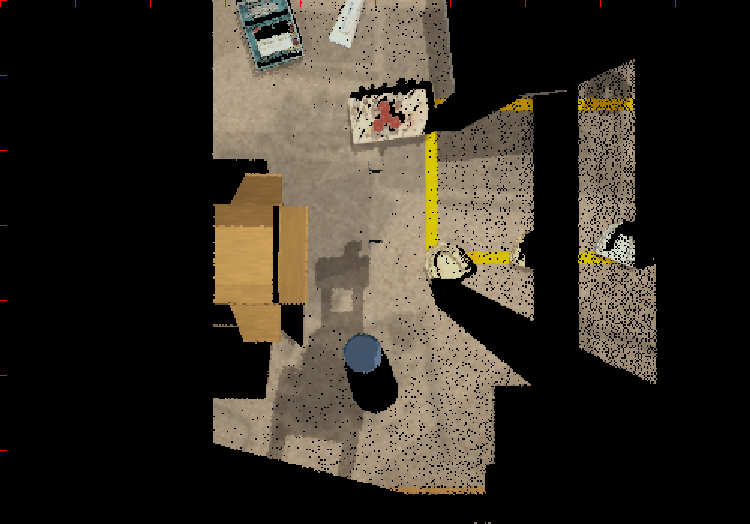

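View pics/ortho1.png

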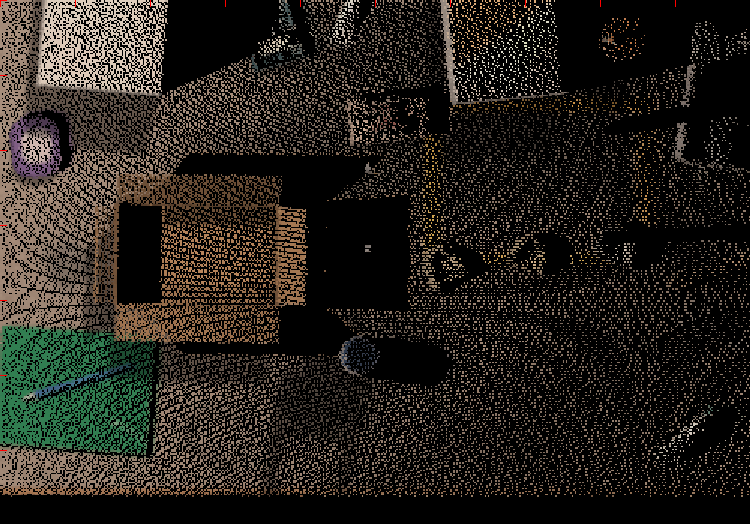

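The top view gives the carton centre near (0.508, 0.233) and the bay centre near (0.608, -0.217). The stand covers x≥0.655 with y from -0.073 to 0.033, and the jar is near (0.377, 0.019). I'll take a closer look at the casts.

```bash
cat >> h.py <<'E'
def save(c,n): np.savez('/tmp/%s.npz'%n,**{k:np.array(v) for k,v in c.items()})
Q0=down(np.pi/2)  # placeholder
E
python3 - <<'E'
from h import *
q=status.read_tool_rot()
print(q, down(0), down(np.pi/2))
M=R.from_quat(q).as_matrix(); print(np.round(M,2))
arm.move_pose([0.50,-0.24,0.25],q)
c=cam('wrist','wrist1.png',1.5); save(c,'wrist1')
img,zz=ortho([c],x0=.4,x1=.75,y0=-.4,y1=0,res=.001)
cv2.imwrite('pics/ow1.png',cv2.resize(img,None,fx=1.8,fy=1.8,interpolation=cv2.INTER_NEAREST)[:,:,::-1])
print(status.read_time_s())
E
```

```text
[ 7.07108952e-01  7.07104059e-01 -5.22689106e-04 -7.12283465e-04] [1.000000e+00 0.000000e+00 0.000000e+00 6.123234e-17] [7.07106781e-01 7.07106781e-01 4.32978028e-17 4.32978028e-17]
[[ 0.  1. -0.]
 [ 1. -0.  0.]
 [ 0. -0. -1.]]
1.2
```

View pics/wrist1.png

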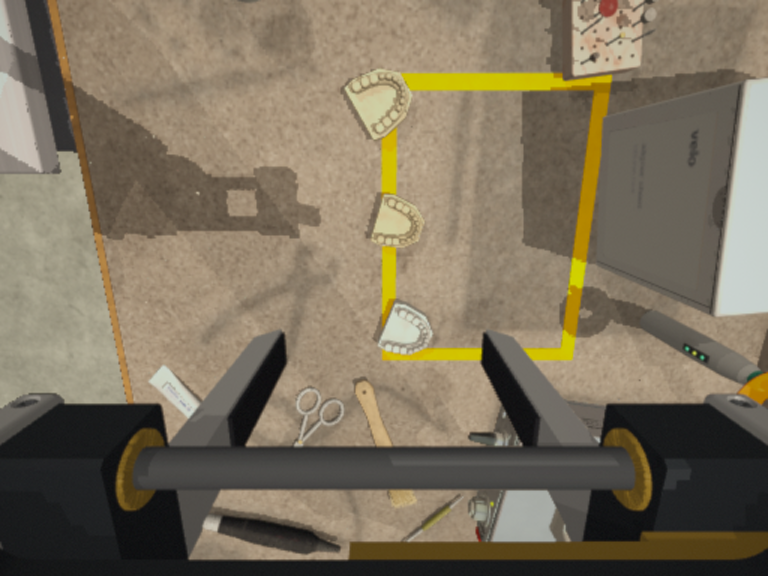

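View pics/ow1.png

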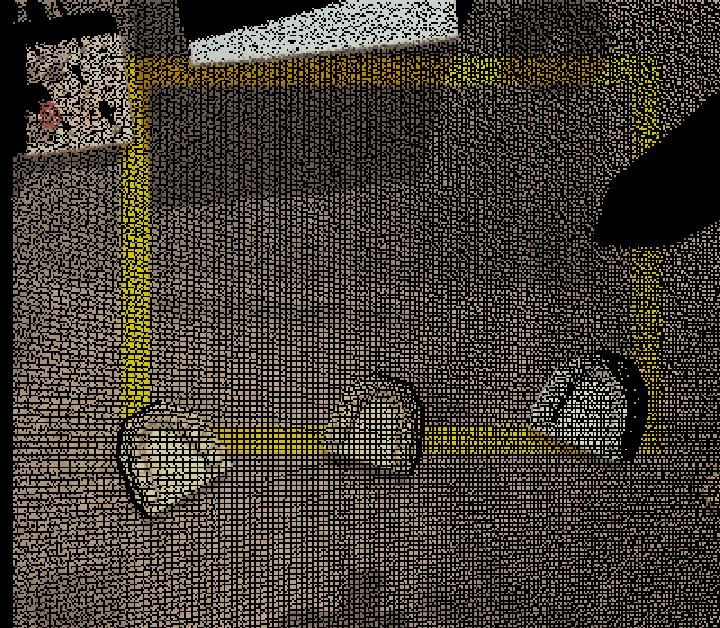

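```bash
cat >> h.py <<'E'
def casts(c,box,zlo=0.005,zhi=0.045,base=0.0):
    """segment cast blobs; returns list of dict(center,yaw(x axis=front),ext,color)"""
    x0,x1,y0,y1=box; res=.001
    P=cloud(c).reshape(-1,3); C=c['img'].reshape(-1,3)
    k=(P[:,0]>x0)&(P[:,0]<x1)&(P[:,1]>y0)&(P[:,1]<y1)&(P[:,2]>base+zlo)&(P[:,2]<base+zhi)
    P=P[k];C=C[k]
    m=np.zeros((int((x1-x0)/res)+1,int((y1-y0)/res)+1),np.uint8)
    ij=((P[:,:2]-[x0,y0])/res).astype(int); m[ij[:,0],ij[:,1]]=255
    m=cv2.morphologyEx(m,cv2.MORPH_CLOSE,np.ones((5,5)))
    n,l,s,_=cv2.connectedComponentsWithStats(m)
    out=[]
    for i in range(1,n):
        if not 800<s[i,4]<5000: continue
        sel=l[ij[:,0],ij[:,1]]==i; p=P[sel]; col=C[sel].mean(0)
        hull=cv2.convexHull(p[:,:2].astype(np.float32))[:,0]
        best=None
        for a in np.radians(np.arange(0,180,1.)):   # symmetry about axis a
            ca,sa=np.cos(a),np.sin(a)
            u=hull@[ca,sa]; v=hull@[-sa,ca]; vm=(v.max()+v.min())/2
            f=(np.stack([u,v-vm],1)*1000+100).astype(np.float32); g=f.copy(); g[:,1]=200-g[:,1]
            A=np.zeros((400,200),np.uint8);B=A.copy()
            off=np.array([100-1000*u.mean()-0,0],np.float32)
            cv2.fillPoly(A,[np.int32(np.round(f+off))],1);cv2.fillPoly(B,[np.int32(np.round(g+off))],1)
            iou=(A&B).sum()/max(1,(A|B).sum())
            # front narrower than back: prefer axis with asymmetry
            if best is None or iou>best[0]: best=(iou,a,u.min(),u.max(),v.min(),v.max())
        iou,a,u0,u1,v0,v1=best
        ca,sa=np.cos(a),np.sin(a)
        cen=np.array([ca,sa])*(u0+u1)/2+np.array([-sa,ca])*(v0+v1)/2
        # front: end where hull is narrower
        M=cv2.moments(hull.reshape(-1,1,2)); cg=np.array([M['m10'],M['m01']])/M['m00']
        if (cg-cen)@[ca,sa]>0: a+=np.pi
        a=(a+np.pi)%(2*np.pi)-np.pi
        out.append(dict(c=cen,yaw=a,ext=(u1-u0,v1-v0),iou=iou,col=col,zmax=np.percentile(p[:,2],98)))
    return out
E
python3 - <<'E'
from h import *
c=dict(np.load('/tmp/wrist1.npz'))
for o in casts(c,(.44,.66,-.40,-.02)): print({k:np.round(v,3) for k,v in o.items()})
# mean bench z
P=cloud(c); k=(P[...,0]>.42)&(P[...,0]<.48)&(P[...,1]>-.3)&(P[...,1]<0); print(np.median(P[k][:,2]))
# tape
hsv=cv2.cvtColor(c['img'],cv2.COLOR_RGB2HSV)
y=(hsv[...,0]>20)&(hsv[...,0]<32)&(hsv[...,1]>200)&(np.abs(P[...,2])<.01)&(P[...,0]<.75)
p=P[y]
for nm,kk,ax in [('left',(p[:,1]>-.11)&(p[:,0]>.55)&(p[:,0]<.66),1),('near',(p[:,0]<.55)&(p[:,1]<-.11)&(p[:,1]>-.32),0),('far',(p[:,0]>.68)&(p[:,1]<-.12)&(p[:,1]>-.32),0),('right',(p[:,1]<-.33)&(p[:,0]>.55)&(p[:,0]<.68),1)]:
    q=p[kk]; print(nm,len(q),np.round(np.percentile(q[:,ax],[2,50,98]),4),np.polyfit(q[:,1-ax],q[:,ax],1)[0])
E
```

```text
{'c': array([ 0.499, -0.093]), 'yaw': np.float64(0.541), 'ext': array([0.052, 0.058]), 'iou': np.float64(0.991), 'col': array([188.994, 178.452, 138.56 ]), 'zmax': np.float64(0.027)}
{'c': array([ 0.516, -0.209]), 'yaw': np.float64(-0.279), 'ext': array([0.048, 0.052]), 'iou': np.float64(0.978), 'col': array([189.622, 176.189, 134.092]), 'zmax': np.float64(0.027)}
{'c': array([ 0.527, -0.328]), 'yaw': np.float64(-0.367), 'ext': array([0.052, 0.056]), 'iou': np.float64(0.979), 'col': array([187.153, 187.043, 168.844]), 'zmax': np.float64(0.027)}
0.35905415231365234
left 837 [-0.0816 -0.075  -0.0684] 0.001999705390865951
near 735 [0.4997 0.5058 0.5128] 0.004967336919923442
far 1203 [0.7033 0.7106 0.718 ] -0.004104187569833189
right 358 [-0.3664 -0.359  -0.3525] 0.010529207578146236
```

The segmentation finds all three casts with extents within 2 mm of spec, and the bay centre at (0.608, -0.217). Next is the carton and flap geometry.

Run:
```python
from h import *
arm.move_pose([0.50,0.18,0.28],down(np.pi/2))
c=cam('wrist','wrist2.png',1.5); save(c,'wrist2')
img,zz=ortho([c],x0=.35,x1=.68,y0=.02,y1=.42,res=.001)
cv2.imwrite('pics/ow2.png',cv2.resize(img,None,fx=1.8,fy=1.8,interpolation=cv2.INTER_NEAREST)[:,:,::-1])
np.save('/tmp/P2.npy',cloud(c)); P=cloud(c).reshape(-1,3)
P=P[np.isfinite(P[:,0])]
# floor of carton
k=(abs(P[:,2]-.004)<.004)&(P[:,0]>.42)&(P[:,0]<.6)&(P[:,1]>.1)&(P[:,1]<.36)
# rim points
r=P[(abs(P[:,2]-.06)<.004)&(P[:,0]>.40)&(P[:,0]<.62)&(P[:,1]>.08)&(P[:,1]<.40)]
rect=cv2.minAreaRect(r[:,:2].astype(np.float32)); print(rect)
for nm,kk in [('near',(P[:,0]<.43)&(P[:,0]>.36)&(P[:,1]>.15)&(P[:,1]<.3)),('far',(P[:,0]>.585)&(P[:,0]<.66)&(P[:,1]>.15)&(P[:,1]<.3)),('left',(P[:,1]>.35)&(P[:,1]<.41)&(P[:,0]>.46)&(P[:,0]<.55)),('right',(P[:,1]<.115)&(P[:,1]>.05)&(P[:,0]>.46)&(P[:,0]<.55))]:
    q=P[kk&(P[:,2]>.068)&(P[:,2]<.16)]; 
    if len(q)<5: print(nm,'none'); continue
    print(nm,len(q),q[q[:,2].argmax()].round(3),q[q[:,2].argmin()].round(3))
    ax=0 if nm in('near','far') else 1
    print('  slope out/up',np.polyfit(q[:,2],q[:,ax],1).round(3), 'ang', np.pi/2+abs(np.arctan(np.polyfit(q[:,2],q[:,ax],1)[0])))
print(status.read_time_s())
```

```text
((0.5117766261100769, 0.2348729372024536), (0.2184271365404129, 0.1387639045715332), 89.3429946899414)
near 3736 [0.398 0.275 0.117] [0.43  0.279 0.079]
  slope out/up [-0.941  0.506] ang 2.3258443710860335
far 4184 [0.617 0.287 0.125] [0.586 0.261 0.073]
  slope out/up [0.674 0.535] ang 2.1639526314410285
left 2516 [0.519 0.369 0.124] [0.469 0.35  0.077]
  slope out/up [0.499 0.31 ] ang 2.0338527742930745
right 1565 [0.466 0.094 0.119] [0.542 0.115 0.081]
  slope out/up [-0.654  0.169] ang 2.1498087249827784
2.8
```

View pics/wrist2.png

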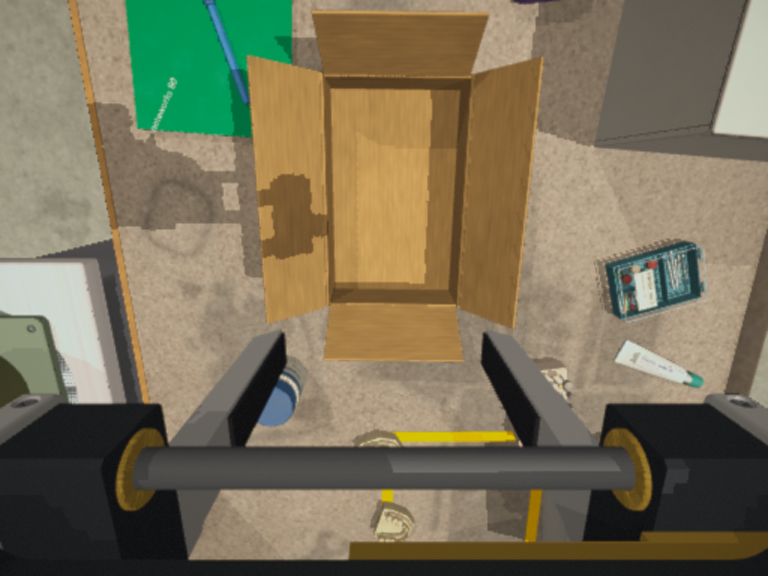

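View pics/ow2.png

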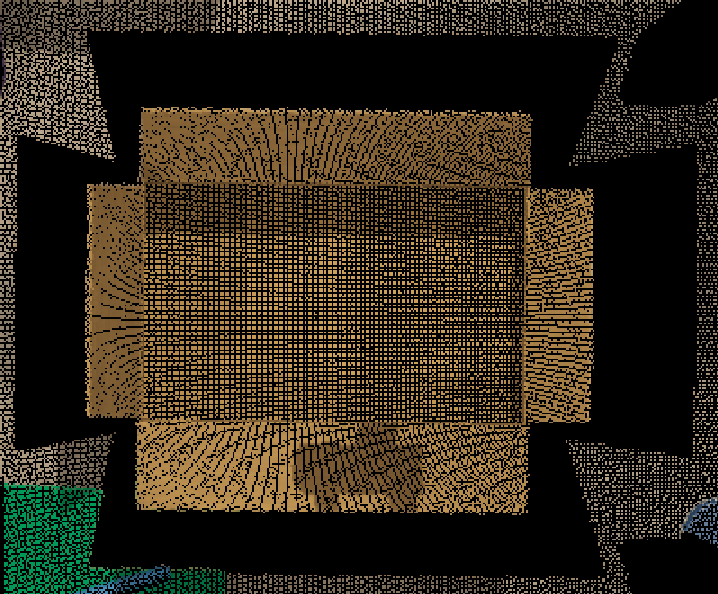

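The carton is at (0.511, 0.2345) with yaw about -0.01, and all four flaps lean out by 2.03 to 2.33 rad. First pick is the white cast.

```bash
cat >> h.py <<'E'
CX,CY,CYAW=0.511,0.2345,-0.01
VIEW=[0.50,-0.24,0.25]
def F(): return np.round(status.read_contact_force(),2)
def look_casts():
    arm.move_pose(VIEW,down(np.pi/2)); arm.wait(0.1)
    c=cam('wrist'); save(c,'last')
    o=casts(c,(.40,.66,-.42,-.02))
    for k in o: print('cast',np.round(k['c'],3),round(k['yaw'],3),np.round(k['ext'],3),round(k['iou'],2),k['col'].round())
    return o
def pick(o,zg=0.004):
    yaw=o['yaw']; x,y=o['c']
    cand=[yaw,yaw+np.pi,yaw-np.pi]
    q=[(abs(np.angle(np.exp(1j*(a-np.pi/2)))),a) for a in cand if solve_ik([x,y,0.12],down(a)) is not None]
    a=min(q)[1]
    effector.move_gripper(1.0)
    arm.move_pose([x,y,0.10],down(a))
    arm.line_to([x,y,zg],vel=0.12)
    print('at grasp',np.round(status.read_position(),4),F())
    effector.move_gripper(0.0,grip_force=35)
    print('opening',round(status.read_opening(),3))
    arm.line_to([x,y,0.20],vel=0.2)
    print('lifted opening',round(status.read_opening(),3),F(),'t',status.read_time_s())
    return a
E
python3 - <<'E'
from h import *
o=look_casts()
t=min(o,key=lambda k:k['c'][1])
pick(t)
arm.move_pose([CX-.005,CY+.066,0.22],down(np.pi/2))
print('hover opening',status.read_opening(),F())
cam('wrist','w3.png',1.2);cam('side','s3.png',1.2);print(status.read_time_s())
E
```

```text
cast [ 0.499 -0.093] 0.541 [0.052 0.057] 0.99 [188. 178. 138.]
cast [ 0.516 -0.209] -0.262 [0.048 0.052] 0.97 [190. 176. 134.]
cast [ 0.527 -0.327] -0.384 [0.052 0.057] 0.97 [187. 186. 168.]
at grasp [ 0.528  -0.3278  0.0049] [ 0.77 -0.56 -0.67]
opening 0.564
lifted opening 0.56 [-0.37 -0.03 -1.45] t 8.7
hover opening 0.5632508367150285 [-0.37 -0.42 -1.68]
11.0417
```

View pics/w3.png

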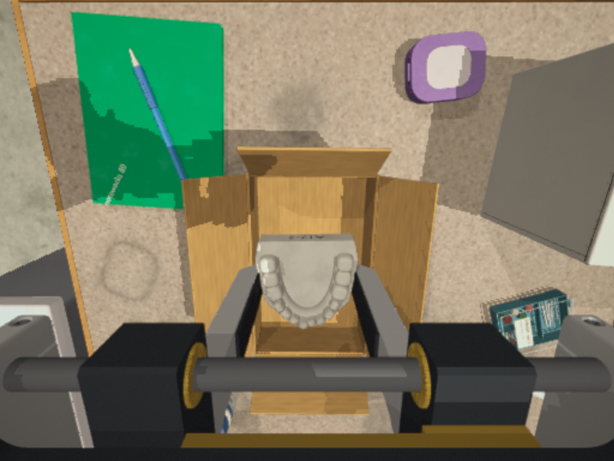

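View pics/s3.png

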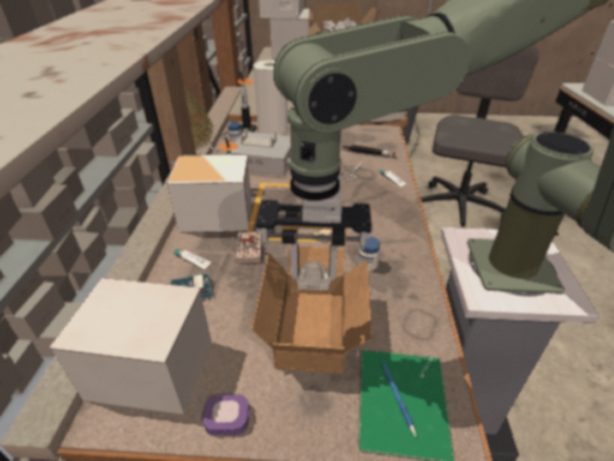

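Held squarely between the fingers at px (307,280). Now placing it.

```bash
cat >> h.py <<'E'
def place(dy,dx=-.005,z=0.011,stop_op=None):
    x=CX+dx-dy*np.sin(CYAW); y=CY+dy
    a=np.pi/2+CYAW
    op0=status.read_opening()
    arm.move_pose([x,y,0.16],down(a))
    op=status.read_opening(); print('op',round(op0,3),round(op,3))
    if op<0.45: print('LOST'); return False
    arm.line_to([x,y,0.04],vel=0.15)
    arm.line_to([x,y,z],vel=0.06)
    print('down',F(),np.round(status.read_position(),4),round(status.read_opening(),3))
    effector.move_gripper(0.80)
    print('released',F())
    arm.line_to([x,y,0.17],vel=0.15)
    return True
E
python3 - <<'E'
from h import *
place(.066)
cam('wrist','w4.png',1.2)
o=look_casts(); print(status.read_time_s())
E
```

```text
op 0.564 0.579
down [ 0.34 -0.01 -2.14] [0.5064 0.3004 0.0106] 0.565
released [-0.45  0.15 -0.3 ]
cast [ 0.499 -0.093] 0.524 [0.053 0.058] 0.99 [192. 181. 141.]
cast [ 0.516 -0.21 ] -0.297 [0.048 0.053] 0.96 [193. 180. 137.]
16.9167
```

View pics/w4.png

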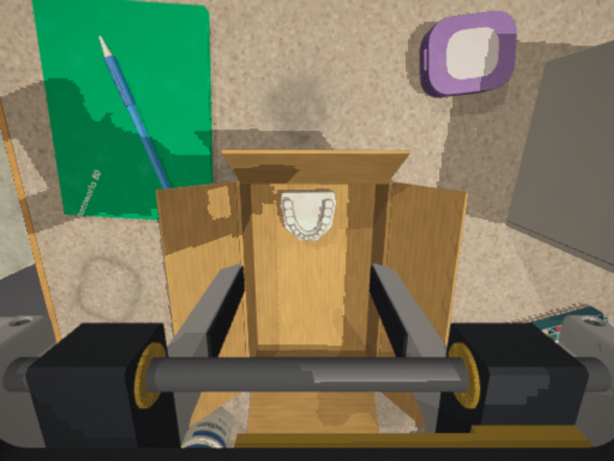

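The white cast sits flat at the carton's +y end, px (307,213). Next is the small one.

```bash
cat >> h.py <<'E'
def xfer(i,dy,tag):
    o=look_casts()
    if not o: return
    t=sorted(o,key=lambda k:k['c'][1])[i]
    pick(t)
    arm.move_pose([CX-.005,CY+dy,0.20],down(np.pi/2+CYAW))
    c=cam('wrist',tag+'a.png',1.0)
    place(dy)
    cam('wrist',tag+'b.png',1.2)
    print(status.read_time_s())
E
python3 - <<'E'
from h import *
xfer(0,0.0,'x2')
E
```

```text
cast [ 0.499 -0.093] 0.541 [0.052 0.057] 0.98 [193. 182. 142.]
cast [ 0.516 -0.21 ] -0.314 [0.048 0.052] 0.97 [194. 180. 138.]
at grasp [ 0.517  -0.2101  0.0048] [-0.   -0.02  0.54]
opening 0.52
lifted opening 0.517 [ 0.68 -0.07 -1.96] t 21.8
op 0.52 0.522
down [-0.28 -0.39 -1.08] [0.5058 0.2344 0.0106] 0.524
released [0.38 0.59 0.56]
27.3917
```

View pics/x2b.png

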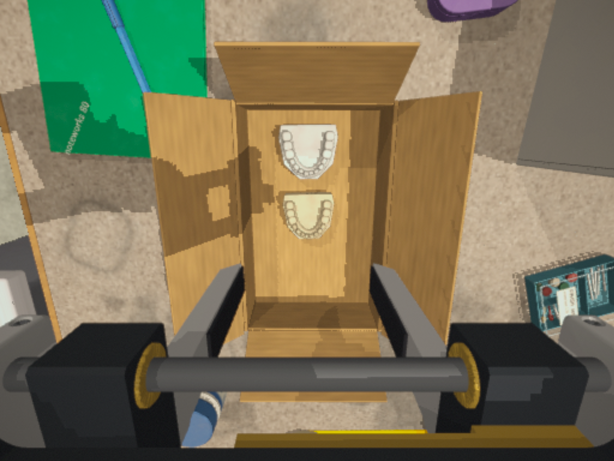

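View pics/x2a.png

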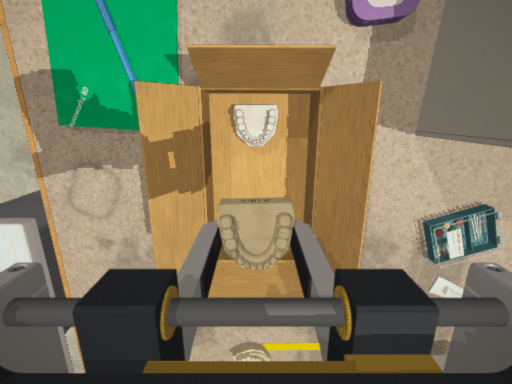

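Both casts are flat, at px (307,152) and (307,216). Now the third.

Run:
```python
from h import *
xfer(0,-0.066,'x3')
arm.move_pose([0.51,0.10,0.28],down(np.pi/2))
c=cam('wrist','x3c.png',1.2); save(c,'x3c')
for k in casts(c,(CX-.06,CX+.06,CY-.1,CY+.1),zlo=.007,zhi=.045): print('cast',np.round(k['c']-[CX,CY],3),round(k['yaw'],3),np.round(k['ext'],3),k['zmax'])
print(status.read_time_s())
```

```text
cast [ 0.499 -0.093] 0.559 [0.052 0.057] 0.99 [192. 182. 141.]
at grasp [ 0.4997 -0.0934  0.0047] [ 0.22 -0.22  0.21]
opening 0.566
lifted opening 0.57 [-0.74  0.59 -1.28] t 33.7667
op 0.567 0.568
down [ 0.38  0.35 -1.94] [0.5051 0.1685 0.0106] 0.566
released [-0.28  0.38  0.6 ]
38.5167
cast [-0.005 -0.067] 1.588 [0.051 0.056] 0.030849854642304636
cast [-0.004  0.065] -1.571 [0.052 0.058] 0.030741583766932187
cast [-0.004  0.   ] -1.553 [0.048 0.052] 0.030763256427325022
39.15
```

View pics/x3c.png

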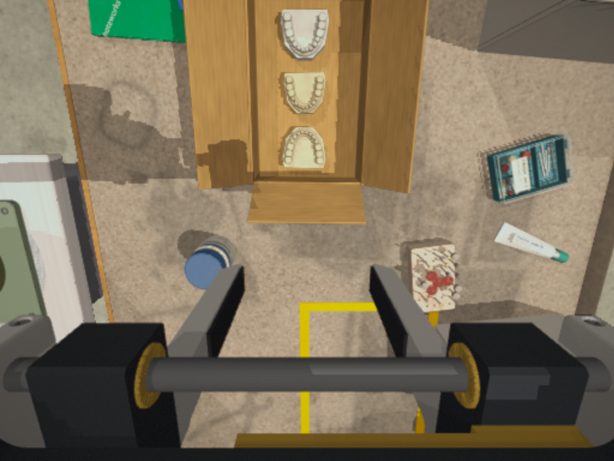

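All three casts stand flat in the carton at y of -67, 0 and +65 mm. Next I'll fold the end flaps.

```bash
cat >> h.py <<'E'
def fold(hinge,outdir,yaw,zh,start_out,w0=.034,zend=.066):
    """hinge xy midpoint, outdir unit vec outward"""
    h=np.array(hinge);o=np.array(outdir)
    P=lambda u,z:[*(h+o*u),z]
    Q=down(yaw)
    arm.move_pose(P(start_out,.20),Q)
    arm.line_to(P(start_out,zh+w0),vel=.15)
    arm.line_to(P(-.005,zh+w0),vel=.08); print('vert',F())
    arm.line_to(P(-.022,zh+w0),vel=.08)
    arm.line_to(P(-.040,zh+.020),vel=.08); print('mid',F())
    arm.line_to(P(-.045,zend),vel=.05); print('end',F(),np.round(status.read_position(),4))
    arm.line_to(P(-.045,zend+.10),vel=.2)
E
python3 - <<'E'
from h import *
effector.move_gripper(0.0)
fold((CX,CY-.108),(0,-1),np.pi/2,.061,.068)
fold((CX,CY+.108),(0,1),np.pi/2,.061,.060)
arm.move_pose([0.50,0.18,0.30],down(np.pi/2))
c=cam('wrist','f1.png',1.2); save(c,'f1'); cam('side','f1s.png',1.2)
print(status.read_time_s())
E
```

```text
vert [-0.53  0.14  0.54]
mid [-0.03 -0.29 -0.45]
end [ 0.76 -0.51 -0.24] [0.5106 0.1715 0.0655]
vert [ 0.12  0.53 -0.28]
mid [ 0.04 -0.72 -0.07]
end [-0.31 -0.1  -0.18] [0.5106 0.2973 0.0654]
50.0917
```

View pics/f1.png

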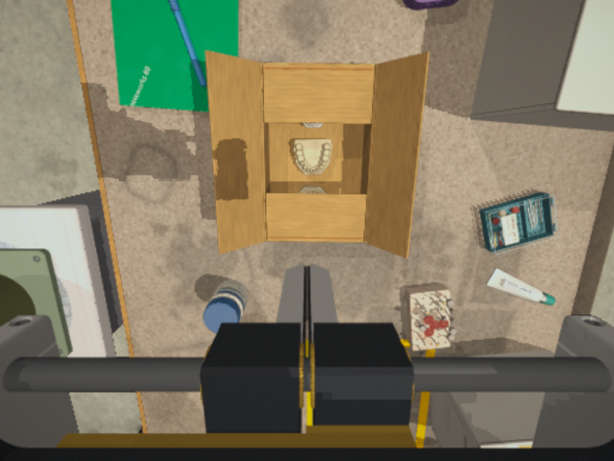

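View pics/f1s.png

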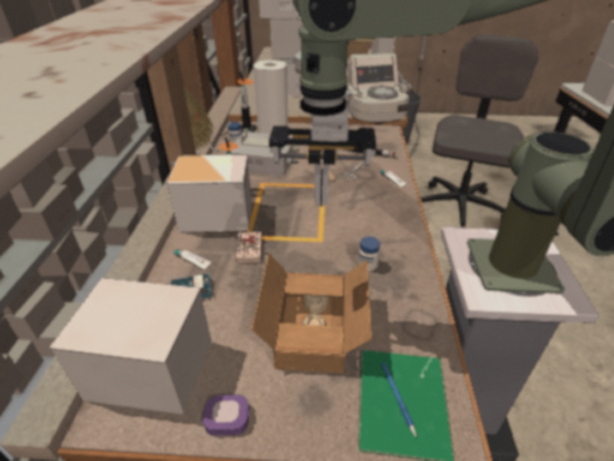

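Both end flaps look down, at px (318,93) and (316,218). I'll check their angles and the carton pose numerically.

```bash
cat >> h.py <<'E'
def flapfit(P,x0,x1,y0,y1,ax,zlo=.05,zhi=.12):
    P=P.reshape(-1,3); k=(P[:,0]>x0)&(P[:,0]<x1)&(P[:,1]>y0)&(P[:,1]<y1)&(P[:,2]>zlo)&(P[:,2]<zhi); q=P[k]
    return np.polyfit(q[:,ax],q[:,2],1).round(4),len(q),q[:,2].max().round(4)
E
python3 - <<'E'
from h import *
c=dict(np.load('/tmp/f1.npz')); P=cloud(c)
print('right',flapfit(P,CX-.05,CX+.05,CY-.100,CY-.046,1))
print('left',flapfit(P,CX-.05,CX+.05,CY+.046,CY+.100,1))
p=P.reshape(-1,3); r=p[(p[:,2]>.055)&(p[:,2]<.075)&(abs(p[:,0]-CX)<.068)&(abs(p[:,1]-CY)<.14)]
print(cv2.minAreaRect(r[:,:2].astype(np.float32)))
for s in (-1,1):
    e=r[(s*(r[:,1]-CY)>.09)&(abs(r[:,0]-CX)<.05)]; print(s,(s*np.percentile(s*e[:,1],99)))
for nm,a,b in (('near',CX-.14,CX-.085),('far',CX+.085,CX+.14)):
    print(nm,flapfit(P,a,b,CY-.05,CY+.05,0,.06,.15))
E
```

```text
right (array([0.0211, 0.0611]), 2135, np.float64(0.067))
left (array([-0.0158,  0.0692]), 2823, np.float64(0.0673))
((0.5109971761703491, 0.23472753167152405), (0.13598819077014923, 0.21991974115371704), 0.0011787581024691463)
-1 0.12503520217084355
1 0.3444180945090894
near (array([-1.0454,  0.5311]), 2028, np.float64(0.1172))
far (array([ 1.4479, -0.7717]), 1823, np.float64(0.124))
```

Run:
```python
from h import *
c=dict(np.load('/tmp/side0.npz')); p=cloud(c).reshape(-1,3)
k=(p[:,0]>.70)&(p[:,0]<.9)&(p[:,1]>.2)&(p[:,1]<.5)&(p[:,2]>.03); q=p[k]; print(np.nanpercentile(q,[2,98],axis=0))
for a in (0,np.pi,-np.pi): print(a,[solve_ik([CX+s,CY,z],down(a)) for s in (.137,-.137) for z in (.1,)])
```

```text
[[0.72608695 0.22177066 0.04126277]
 [0.89490545 0.48323936 0.5514224 ]]
0 [array([ 2.21806748e-01,  5.34062898e-01,  1.32556511e+00, -4.44089210e-16,
        1.28196464e+00,  1.79260307e+00]), array([ 3.63505751e-01,  4.22647478e-02,  1.96252948e+00, -4.44089210e-16,
        1.13679842e+00,  1.93430208e+00])]
3.141592653589793 [array([ 0.22180675,  0.5340629 ,  1.32556511,  0.        ,  1.28196464,
       -1.34898958]), array([ 0.36350575,  0.04226475,  1.96252948,  0.        ,  1.13679842,
       -1.20729058])]
-3.141592653589793 [array([ 0.22180675,  0.5340629 ,  1.32556511,  0.        ,  1.28196464,
       -1.34898958]), array([ 0.36350575,  0.04226475,  1.96252948,  0.        ,  1.13679842,
       -1.20729058])]
```

Run:
```python
from h import *
fold((CX-.069,CY),(-1,0),np.pi,.065,.068,zend=.070)
fold((CX+.069,CY),(1,0),np.pi,.065,.064,zend=.070)
arm.move_pose([0.50,0.18,0.30],down(np.pi/2))
c=cam('wrist','f2.png',1.2); save(c,'f2'); cam('scene','f2s.png',1.2)
P=cloud(c)
print('near',flapfit(P,CX-.065,CX-.004,CY-.05,CY+.05,0),'far',flapfit(P,CX+.004,CX+.065,CY-.05,CY+.05,0))
p=P.reshape(-1,3); r=p[(p[:,2]>.055)&(p[:,2]<.085)&(abs(p[:,0]-CX)<.1)&(abs(p[:,1]-CY)<.14)]
print(cv2.minAreaRect(r[:,:2].astype(np.float32)),status.read_time_s())
```

```text
vert [-0.73 -0.26 -0.69]
mid [ 0.27 -0.47 -0.22]
end [ 0.02  0.67 -0.03] [0.4867 0.2344 0.0695]
vert [-0.03  0.33  0.15]
mid [1.13 0.12 0.36]
end [-0.28  0.21  0.36] [0.5346 0.2344 0.0694]
near (array([0.0325, 0.0528]), 2819, np.float64(0.0722)) far (array([-0.0289,  0.0839]), 2822, np.float64(0.0715))
((0.5113368630409241, 0.23464623093605042), (0.21876366436481476, 0.13937367498874664), 89.33888244628906) 61.0167
```

View pics/f2.png

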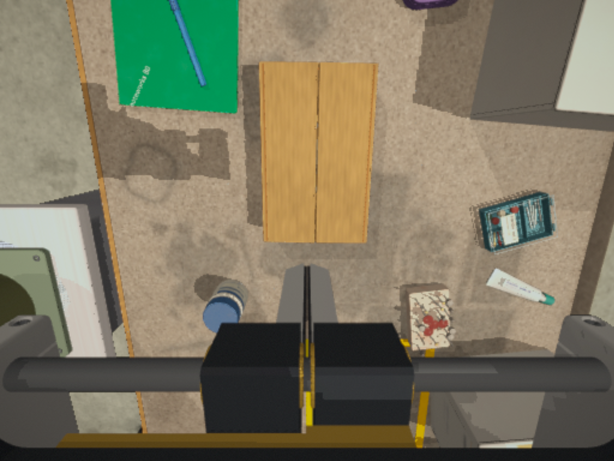

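View pics/f2s.png

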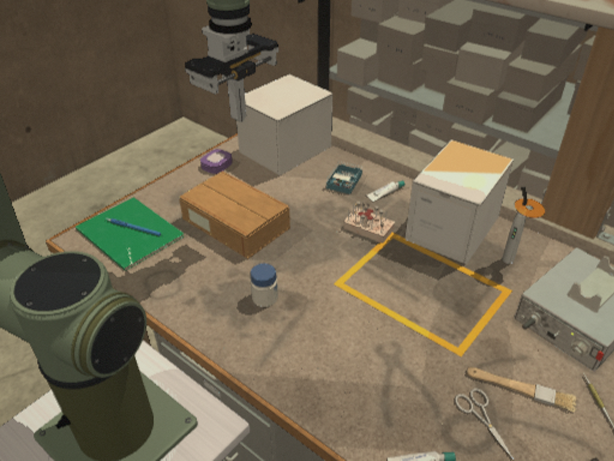

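The carton is closed and its flaps are within about 0.03 rad of flat. Before pushing I'll measure the jar and stand outlines.

Run:
```python
from h import *
for n in ('f2','wrist0','wrist1','scene0','x3c'):
    c=dict(np.load('/tmp/%s.npz'%n)); p=cloud(c).reshape(-1,3)
    j=p[(p[:,2]>.06)&(p[:,2]<.09)&(abs(p[:,0]-.377)<.06)&(abs(p[:,1]-.02)<.06)]
    if len(j)>50: print(n,'jar',len(j),j[:,0].min().round(4),j[:,0].max().round(4),j[:,1].min().round(4),j[:,1].max().round(4))
    s=p[(p[:,2]>.01)&(p[:,2]<.08)&(p[:,0]>.62)&(p[:,0]<.76)&(p[:,1]>-.085)&(p[:,1]<.06)]
    if len(s)>50: print(n,'stand',len(s),s[:,0].min().round(4),s[:,0].max().round(4),s[:,1].min().round(4),s[:,1].max().round(4),cv2.minAreaRect(s[:,:2].astype(np.float32)))
```

```text
f2 jar 652 0.3534 0.404 -0.0075 0.0427
f2 stand 1850 0.6583 0.7316 -0.0731 0.036 ((0.695305347442627, -0.018792670220136642), (0.0622190497815609, 0.10491180419921875), 7.258481502532959)
wrist0 jar 1729 0.3538 0.4041 -0.0094 0.0419
wrist0 stand 3452 0.6583 0.7319 -0.0717 0.0359 ((0.6953368186950684, -0.019236601889133453), (0.06226539611816406, 0.10429580509662628), 7.389875888824463)
wrist1 stand 2609 0.6625 0.7317 -0.0746 -0.011 ((0.6972371339797974, -0.03924372047185898), (0.06279062479734421, 0.0645335465669632), 7.140336036682129)
scene0 jar 340 0.3495 0.4007 -0.0106 0.0436
scene0 stand 766 0.6531 0.7319 -0.0752 0.0338 ((0.6918607354164124, -0.019456829875707626), (0.06850435584783554, 0.10526249557733536), 7.798795700073242)
x3c jar 798 0.3542 0.4038 -0.0085 0.0422
x3c stand 2129 0.6584 0.7309 -0.071 0.0362 ((0.6947703957557678, -0.01929161697626114), (0.06106587499380112, 0.10522600263357162), 7.618068695068359)
```

The corridor is clear: jar max x is 0.404, stand min x is 0.657, and the carton spans 0.441–0.581. I'll push in -y with the open fingers on the +y end, checking partway.

```bash
cat >> h.py <<'E'
def carton(names=('scene','side')):
    for n in names:
        c=cam(n); p=cloud(c).reshape(-1,3); C=c['img'].reshape(-1,3).astype(int)
        k=(p[:,2]>.058)&(p[:,2]<.08)&(C[:,0]-C[:,2]>35)&(p[:,0]>.38)&(p[:,0]<.72)&(p[:,1]>-.4)&(p[:,1]<.36)
        q=p[k]
        m=np.zeros((400,800),np.uint8); ij=((q[:,:2]-[.35,-.42])/.001).astype(int); m[ij[:,0],ij[:,1]]=255
        m=cv2.morphologyEx(m,cv2.MORPH_CLOSE,np.ones((7,7))); m=cv2.morphologyEx(m,cv2.MORPH_OPEN,np.ones((9,9)))
        nn,l,s,_=cv2.connectedComponentsWithStats(m)
        if nn<2: print(n,'none'); continue
        i=1+s[1:,4].argmax(); sel=l[ij[:,0],ij[:,1]]==i; q=q[sel]
        (cx,cy),(w,h),a=cv2.minAreaRect(q[:,:2].astype(np.float32))
        if w>h: a-=90
        print(n,'carton',round(cx,4),round(cy,4),'size',round(w,3),round(h,3),'yaw deg',round(a,2),'z',np.percentile(q[:,2],[2,50,98]).round(3))
E
python3 - <<'E'
from h import *
carton()
effector.move_gripper(1.0)
Q=down(np.pi/2)
arm.move_pose([.511,.39,.15],Q)
arm.line_to([.511,.39,.025],vel=.15)
arm.line_to([.511,.30,.025],vel=.06); print(F())
carton()
arm.line_to([.511,.16,.025],vel=.06); print(F(),status.read_position())
carton(); print(status.read_time_s())
cam('side','p1.png',1.2); cam('scene','p1s.png',1.2)
E
```

```text
scene carton 0.5091 0.2339 size 0.22 0.141 yaw deg -0.89 z [0.06  0.068 0.072]
side carton 0.5103 0.2368 size 0.22 0.137 yaw deg -0.49 z [0.061 0.066 0.069]
[ 0.62  2.73 -0.49]
scene carton 0.5092 0.1789 size 0.139 0.22 yaw deg 0.41 z [0.06  0.068 0.071]
side carton 0.4564 0.1277 size 0.109 0.026 yaw deg -0.33 z [0.063 0.066 0.068]
[-0.59  4.56  0.82] [0.51104246 0.15951317 0.02523027]
scene carton 0.5096 0.0385 size 0.139 0.219 yaw deg 0.01 z [0.06  0.068 0.071]
side carton 0.5109 0.1331 size 0.096 0.035 yaw deg -89.22 z [0.058 0.066 0.069]
68.8917
```

View pics/p1.png

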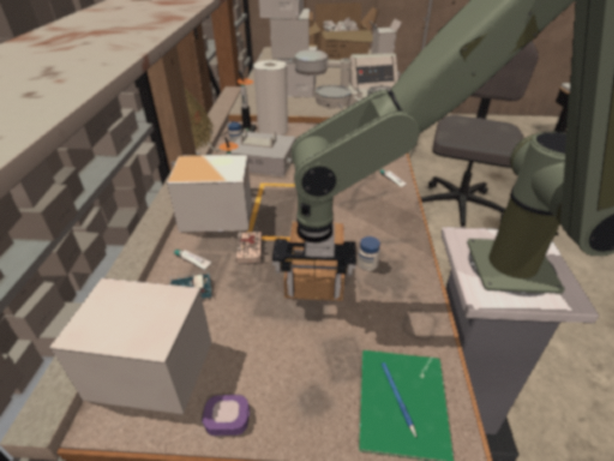

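View pics/p1s.png

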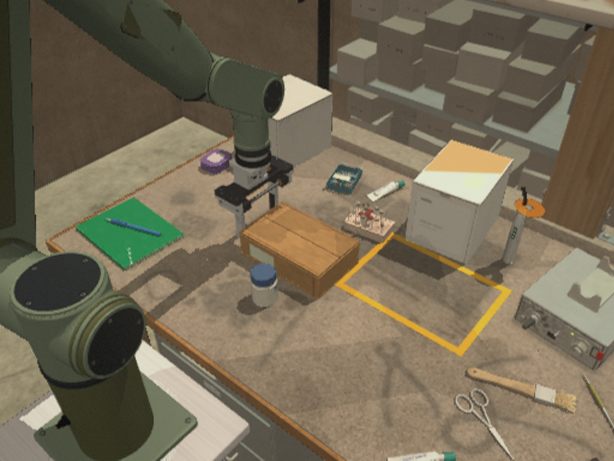

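It tracks straight: yaw is 0.0 and x is unchanged, with the carton at px (300,245) well between the obstacles. Continuing.

Run:
```python
from h import *
arm.line_to([.511,.02,.025],vel=.06); print(F()); carton(('scene',))
arm.line_to([.511,-.100,.025],vel=.06); print(F()); carton(('scene','side'))
arm.line_to([.511,-.07,.025],vel=.1)
arm.line_to([.511,-.07,.16],vel=.2)
# to near side, jaw along y
q=solve_ik([.38,-.22,.16],down(np.pi)); print(q)
cam('scene','p2s.png',1.2); print(status.read_time_s()); carton(('scene','side'))
```

```text
[-0.72  6.8   3.12]
scene carton 0.5102 -0.0989 size 0.141 0.22 yaw deg 0.04 z [0.06  0.068 0.072]
[0.63 8.16 4.98]
scene carton 0.5098 -0.219 size 0.141 0.219 yaw deg 0.26 z [0.06  0.068 0.072]
side carton 0.5094 -0.1379 size 0.095 0.062 yaw deg -89.71 z [0.059 0.066 0.069]
[-0.72239426 -0.04406653  1.91016153  0.          1.27549766 -2.29319059]
75.1
scene carton 0.5097 -0.2188 size 0.219 0.141 yaw deg -0.52 z [0.06  0.068 0.071]
side carton 0.5086 -0.1689 size 0.125 0.135 yaw deg 89.8 z [0.06  0.066 0.069]
```

View pics/p2s.png

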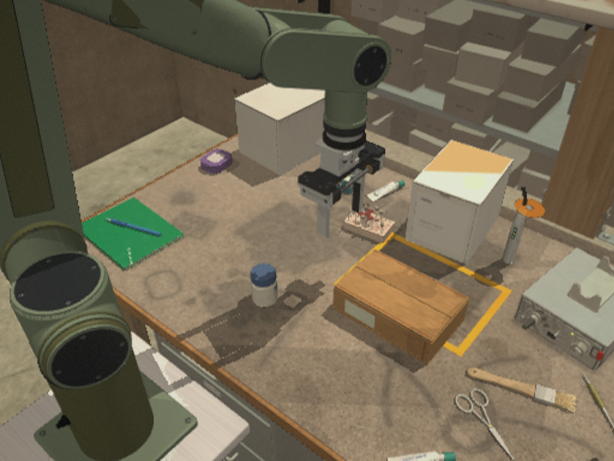

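The carton is at (0.511, -0.219), square. Now the +x push into the bay.

Run:
```python
from h import *
Q=down(0)
arm.move_pose([.385,-.219,.16],Q)
arm.line_to([.385,-.219,.025],vel=.15)
arm.line_to([.47,-.219,.025],vel=.06); print(F()); carton()
arm.line_to([.527,-.219,.025],vel=.05); print(F()); carton()
arm.line_to([.49,-.219,.025],vel=.1)
arm.line_to([.45,-.219,.20],vel=.2)
arm.move_pose([.50,.05,.33],down(np.pi/2))
arm.wait(.2); carton()
c=cam('wrist'); save(c,'e')
cam('scene','e_s.png',1.2); cam('side','e_side.png',1.2)
print(status.read_time_s())
```

```text
[-9.33 -0.75  7.63]
scene carton 0.5451 -0.2564 size 0.14 0.143 yaw deg 0.48 z [0.06  0.068 0.072]
side carton 0.5461 -0.1663 size 0.134 0.121 yaw deg -89.49 z [0.059 0.066 0.069]
[-8.44  0.27  7.5 ]
scene carton 0.6021 -0.3006 size 0.143 0.062 yaw deg -85.14 z [0.059 0.068 0.072]
side carton 0.603 -0.1724 size 0.136 0.132 yaw deg -87.71 z [0.059 0.066 0.069]
scene carton 0.6021 -0.2187 size 0.142 0.219 yaw deg 0.09 z [0.06  0.068 0.072]
side carton 0.5994 -0.1529 size 0.15 0.086 yaw deg -67.45 z [0.06  0.066 0.069]
83.5583
```

View pics/e_s.png

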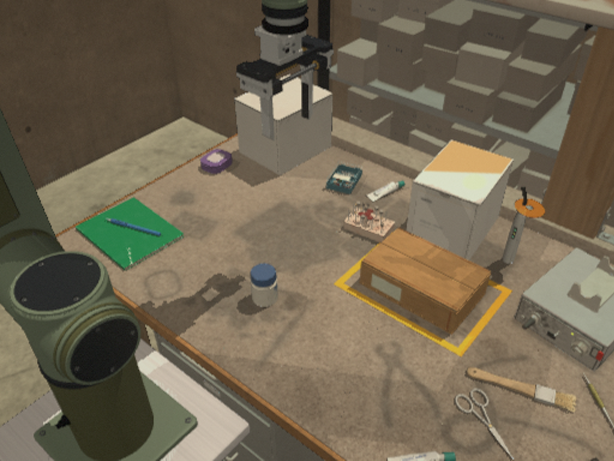

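View pics/e_side.png

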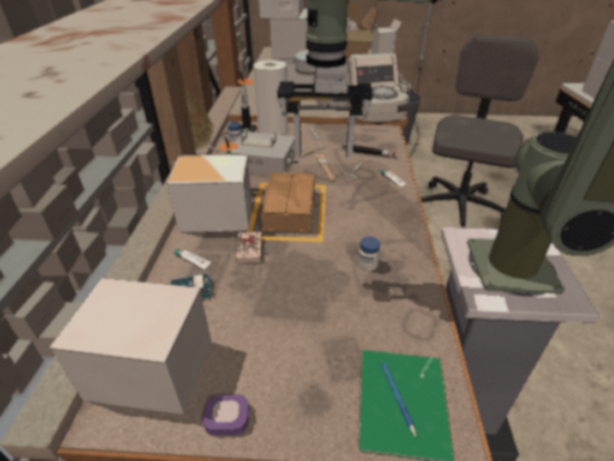

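The carton is square inside the tape, at px (425,280), about 6 mm from the bay centre. I'll do one last flap check from above and then hand in.

Run:
```python
from h import *
arm.move_pose([.55,-.25,.30],down(np.pi/2)); arm.wait(.2)
c=cam('wrist','e_w.png',1.2); P=cloud(c); cx,cy=.604,-.219
print('near',flapfit(P,cx-.063,cx-.006,cy-.04,cy+.08,0),'far',flapfit(P,cx+.006,cx+.063,cy-.04,cy+.08,0))
p=P.reshape(-1,3); r=p[(p[:,2]>.055)&(p[:,2]<.085)&(abs(p[:,0]-cx)<.1)&(abs(p[:,1]-cy)<.14)]
print(cv2.minAreaRect(r[:,:2].astype(np.float32)))
```

```text
near (array([0.0339, 0.049 ]), 3093, np.float64(0.0717)) far (array([-0.0285,  0.0863]), 3073, np.float64(0.0711))
((0.6039472222328186, -0.21773627400398254), (0.13956309854984283, 0.21854175627231598), 0.14512360095977783)
```

View pics/e_w.png

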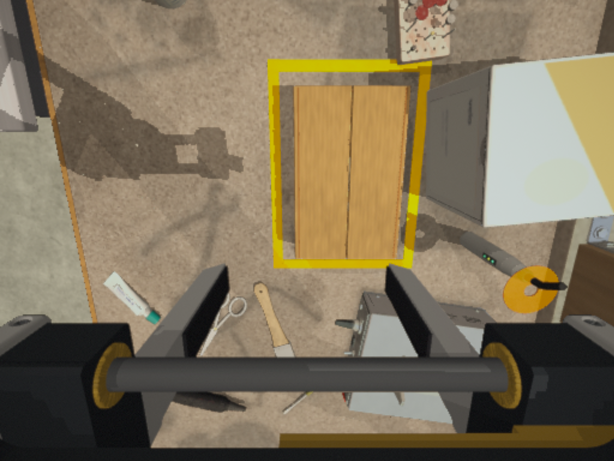

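From above the carton spans px (294–408, 85–262), inside the tape, with its long flaps flat. I'm handing in.

Run:
```python
from h import *
print(F(),np.abs(status.read_qvel()).max(),status.read_time_s())
print(job_done())
```

```text
[-0.4  -0.42  0.16] 0.005863897127157762 84.975
the job is handed in; nothing more can be done
None
```

I packed all three casts flat in the carton and folded the end flaps, then the long flaps. I then pushed the carton between the jar and the bur stand (in −y, then +x) into the bay and handed the job in at 85 s of the 210 s allowed. `job_done()` reported no verdict.

What the last checks showed:
- **Carton position:** the wrist camera put its centre at (0.604, −0.218) and the bay centre at (0.608, −0.217), so it is about 4 mm off and within 0.2° of square.
- **Flaps:** the long flaps lie about 0.03 rad from flat. The end flaps were about 0.02 rad from flat before the long flaps covered them.
- **Casts:** all three were level when I last saw them, before closing. I could not look inside the closed carton after the push.
- **Jar and stand:** the carton followed the planned straight lines, with planned clearances of about 35 mm at the jar and 30 mm or more at the stand. I did not measure contact with them directly.

One disagreement: when the gripper or wall hid part of the carton, the side camera, and the scene camera during the last push, gave wrong partial fits of its centre. I ignored those fits; with a clear view, the scene and wrist cameras agreed to about 2 mm.

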